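# Fit the tongued board into the flooring sample

### The job

Take the tongued board out of the rack, lay it flat on the bench and let go. Then take it up again and fit it into the flooring sample: angle its tongue into the groove under the fixed board's lip, then lower the other end until it lies flat on the base, its sides in line with the fixed board. Leave the plain board, glue bottle and tape measure where they are.

Things in the scene. Friction and masses are not known exactly. Their poses are not given: they have to be found in the camera images.
- tongued_board: Loose pale board 150x60x18 mm, 0.11 kg, with a full-width tongue (14 mm long, 6 mm thick, mid-thickness) on one short end; faces alike, either may be up. Origin: centre of the 150x60x18 body. x: along the length AWAY from the tongue (shoulder at x=-75 mm); y: through the thickness; z: across the width. Starts on its long edge in a rack slot (z up), centre 38 mm above the bench.
- tongue_tip (a point): Centre of the end of the board's tongue, 89 mm from the board's origin along its -x. (On the bench the board can stand by itself on its long edge, and tips over flat onto its face if pushed near the top.)
- sample: Fixed flooring sample: grey laminate base 15 mm thick, 130 mm wide, from x=-177 to +123 mm, with a fixed grooved board at -x (nearer the robot) and an end strip at +x, both 60 mm wide. The loose board goes on the bare base between, which is open at both sides. Origin on the bench under the middle of the fitted board; z up; x from grooved board to end strip.
- seat (a point): Where the board's origin lies when fitted with the joint closed: 24 mm above the bench; sample's axes. The end strip is 12 mm tall; its inner face is 155 mm from the grooved board's face: 5 mm of play, so the tongue cannot go in level. The board enters tilted 10 to 20 degrees, tongue end low, other end passing over the strip.
- groove (a point): Centre of the groove's mouth in the face of the grooved board, 75 mm from the seat along the sample's -x. The groove is 18 mm deep along -x, open at both sides, 13.5 mm high from the base's top (15 mm above the bench) to the lip's underside. The lip is 4.5 mm thick, its top 33 mm above the bench, level with a fitted board's top.
- rack: Fixed grey laminate rack, base 170x150 mm, 8 mm thick; origin on the bench at its centre. Two slots along its x at y=+45 and -45 mm, 22 mm wide, walls 120 mm long with tops 30 mm above the bench; boards show 38 mm above them. The bench between rack and sample (about x 0.4 to 0.65 m, y -0.12 to 0.03 m in the world) is free.
- plain_board: Bystander: plain wooden board 164x60x18 mm, square ends, no tongue, standing on edge in the other slot. Origin at its centre.
- glue: Bystander: white glue bottle, 56 mm across, 150 mm tall, upright. Origin at the centre of its underside.
- tape: Bystander: tape measure, yellow case with dark sides, 68x36x66 mm. Origin at the centre of its underside.
Not all that is in view belongs to the job. What is shaped like the tongued_board but blue or orange is not meant.

How it is judged:
On the way, in this order (a step that is already met when the one before it is completed fails the run):
1. the tongued board lies flat on the bench, let go (height (world z) of tongued_board below 0.014 m and angle between the y axis of tongued_board and the z axis of sample, either way round below 0.08 rad and contact force between the fingers and tongued_board below 0.1 N), for 0.2 s.
2. the tongue is at least 4 mm into the groove while the board is tilted, its other end raised (x of tongue_tip in the frame of groove below -0.004 m and y of tongue_tip in the frame of groove between -0.015 and 0.015 m and z of tongue_tip in the frame of groove between -0.0075 and 0.0075 m and angle between the x axis of tongued_board and the z axis of sample, either way round below 1.5 rad and z of tongued_board in the frame of seat above 0.003 m), for 0.1 s.
At the end, for the whole second after the job is handed in: The tongued board lies flat on the base, tongue in the groove: centre within 3 mm of seated height, at most 7.5 mm short of (3 mm past) the closed joint, within 8 mm of the centre line, level within 0.035 rad, in line within 0.08 rad, at rest and let go (x of tongued_board in the frame of seat between -0.003 and 0.0075 m and y of tongued_board in the frame of seat between -0.008 and 0.008 m and z of tongued_board in the frame of seat between -0.003 and 0.003 m and angle between the x axis of tongued_board and the x axis of sample, either way round below 0.08 rad and angle between the y axis of tongued_board and the z axis of sample, either way round below 0.035 rad and linear speed of tongued_board below 0.01 m/s and contact force between the fingers and tongued_board below 0.1 N); the robot touches nothing.
It fails at once if the plain board is moved in or out of its slot by more than 40 mm (distance of plain_board from where it was at the start of the episode above 0.04 m).
It fails at once if the glue bottle is displaced by more than 40 mm (distance of glue from where it was at the start of the episode above 0.04 m).
It fails at once if the tape measure is displaced by more than 40 mm (distance of tape from where it was at the start of the episode above 0.04 m).
It also fails if it takes over 69 s, if anything falls off the work surface, if the arm or the gripper's body presses on something with over 40 N, if the wrist force passes 120 N, or if a joint passes its speed limit or range.

### The arm

A 7-joint arm with a two-finger parallel gripper is mounted at the origin on the work surface. World frame = base frame: x ahead of the robot, y to its left, z up, the work surface at z = 0. Lengths are in m, angles in rad, forces in N, time in s.
With the tool pointing down it reaches from about 0.35 to 0.9 m from the base axis. Payload 19.9 kg.
Tool frame: the origin (TCP) lies at the very end of the fingers, on their centre line; the grasp point (between the pads) lies 19 mm behind it (hold_point_z is the distance from the TCP to the grasp point, in m); z points along the fingers, y is the line along which they close (so a half turn about z gives the same grasp; the last joint's range is limited). The gripper opens to 94 mm and grips with 3 to 60 N. Pads are 16 mm wide; open, the fingers measure 119 mm over their backs; the gripper's body (75 mm by 177 mm) begins 78 mm behind the grasp point.
Start: joints at [-1.159, 0.417, -0.01, 1.614, 0.005, 1.111, -0.053], TCP at [0.273, 0.562, 0.205] pointing down, gripper open.
Joint ranges: [-2.81, 2.81], [-0.39, 2.02], [-1.27, 1.25], [0.06, 2.57], [-1.19, 4.33], [0.19, 2], [-2.82, 2.82]. Speed limits (rad/s): [1.89, 1.89, 2.39, 2.39, 3.01, 3.01, 3.01].

### API

Orientations are given as a 3x3 rotation matrix whose columns are the frame's x, y, z axes.
In Python, from rig import * gives the robot as it stands.
- The arm moves only by the tool apply_moves, never from a script. Its arguments are lists of equal length, an entry for each row: "twist": the turn, a rotation vector about the world's x, y, z in rad, a list of three; "offset": the shift along the world's x, y, z in mm, a list of three; "claw": the opening, from -1 (shut) to 1 (fully open). A call has exactly 5 rows; each row shifts and turns the commanded pose from where the row before left it; what a row does not reach is not made up. A row lasts 1/8 s, in which the tool goes at most 62.5 mm and 10.7 degrees, less where a joint would pass 70% of its speed; a pose out of reach is approached as far as the arm can. A call is refused whole if a number of a shift passes 62.5 or a number of a turn 0.188, either way. A call with a gripper value outside its range is refused whole. The fingers move at their own pace and stop on an object; "squeeze" is the grip in N (left out, the last holds). Time passes only in rows, so rows that do not move let the fingers close, or fill a call up. It gives the time, the measured TCP pose, the force, the opening and the grip force at its end, in the units of the state.
- get_state(): the state, without advancing time (a new reading comes with each control period).
- get_image(name): name is "scene" or "top" or "wrist"; returns a dict with "img" (384x512x3 uint8, blue, green, red), "depth" (384x512 float32, m along the optical axis (not along the pixel's ray), 0 where there is no reading), "intrinsics" (3x3 intrinsics, pixels), "k1" (the pictures are not rectified: a ray, as slopes to the right and down, at radius r is drawn at 1 + k1 r^2 times it, then the intrinsics apply), "xyz" and "attitude" of the camera in the world. Camera axes: x right, y up, looking along -z (the intrinsics and any distortion apply to the point x, -y, -z); pixel columns grow to the right and rows downward; lengths in m; the calibration is good to about 2 mm. A picture is of the moment at which its call begins.
- job_done(): hands the job in; it is judged then, once.
The state is a dict: "time_s": time; "joint_positions": joint angles; "qvel": joint speeds; "effort": joint torques, N m; "tool_pos": TCP position; "tcp_rot": TCP orientation; "force": force on the tool from outside, world axes, zero at the start; "ft_torque": the same for the moment, N m; "grip_width": finger opening in m; "finger_force": force on a finger pad.
Only numpy, scipy, OpenCV 4.12 (cv2) and the standard library are available. Lean on these libraries where they do the work, as an engineer would, in place of code of your own. Each camera call takes 0.05 s, during which the arm holds its last target. There are 200 camera calls.

## Working session

There is one attempt and no reset: what is moved stays moved. The work goes in short steps, Python scripts to look and compute and a tool call to move; the robot and the scene stay as the last step left them, time stands still between calls to the robot, and variables do not carry over. Pictures are saved under pics/ and viewed, at most 10 in all, crops included, and the job is handed in when it is done.

Besides the shell and the picture viewer there is one more tool, called after ">>>" in YAML: its name, and indented under it one key for each argument. apply_moves: Moves the arm, as the interface text tells. Its arguments: {"type":"object","properties":{"twist":{"type":"array"},"offset":{"type":"array"},"claw":{"type":"array"},"squeeze":{"type":"number"}},"required":["twist","offset","claw"]}

```bash
ls; mkdir -p pics; cat > h.py <<'E'
from rig import *
import numpy as np, cv2
def load(n):
    d=np.load(f'{n}.npz'); return {k:d[k] for k in d.files}
def snap(n,tag):
    d=get_image(n); np.savez(f'{tag}.npz',**{k:np.asarray(v) for k,v in d.items()}); cv2.imwrite(f'pics/{tag}.png',d['img']); return d
def ray(d,px):
    K=np.array(d['intrinsics']);px=np.atleast_2d(np.asarray(px,float))
    s=np.stack([(px[:,0]-K[0,2])/K[0,0],(px[:,1]-K[1,2])/K[1,1]],1)
    u=s.copy()
    for _ in range(20): u=s/(1+float(d['k1'])*(u**2).sum(1,keepdims=True))
    c=np.stack([u[:,0],-u[:,1],-np.ones(len(u))],1)
    return c@np.array(d['attitude']).T
def onplane(d,px,z):
    r=ray(d,px);o=np.array(d['xyz']);return o+r*((z-o[2])/r[:,2:3])
def bydepth(d,px):
    px=np.atleast_2d(px).astype(int);r=ray(d,px);return np.array(d['xyz'])+r*d['depth'][px[:,1],px[:,0]][:,None]
E
python3 - <<'E'
from h import *
a=snap('scene','s0');b=snap('top','t0')
for d in(a,b):print(np.round(d['xyz'],3),np.round(d['attitude'],2).tolist(),d['k1'],np.array(d['intrinsics'])[0])
s=get_state();print(s['tool_pos'],np.round(s['tcp_rot'],3),s['time_s'],s['grip_width'],s['force'])
E
```

```text
pics
[ 1.059 -0.961  0.884] [[0.85, -0.34, 0.4], [0.53, 0.54, -0.66], [0.01, 0.77, 0.64]] 0.01216824711053737 [379.15151413   0.         259.25709462]
[ 0.327 -0.135  1.311] [[-0.01, 0.99, -0.17], [-1.0, -0.01, -0.01], [-0.02, 0.17, 0.99]] -0.13332450374064883 [482.2951137    0.         252.51480114]
[0.27328269 0.56172518 0.20491304] [[-0.899  0.437 -0.   ]
 [ 0.437  0.899 -0.001]
 [-0.    -0.001 -1.   ]] 0.1 0.09385143355648229 [ 0.23705426 -0.4391472   0.36486157]
```

View pics/t0.png

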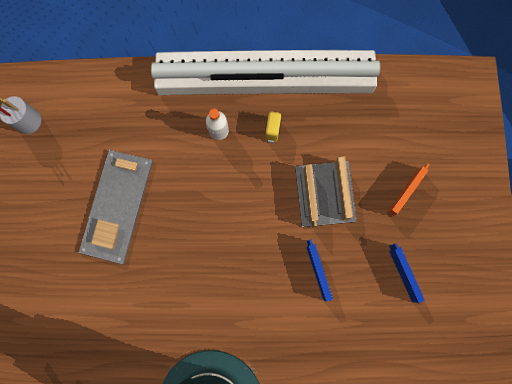

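View pics/s0.png

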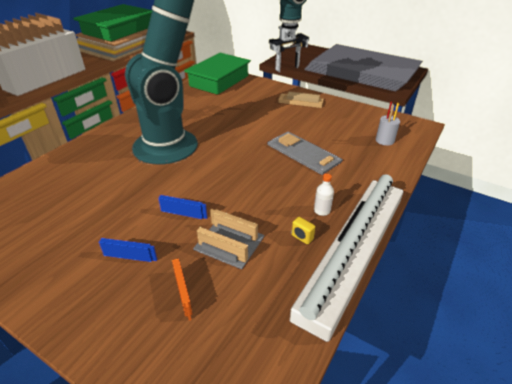

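```bash
python3 - <<'E'
from h import *
a=load('s0')['img'];b=load('t0')['img']
R=lambda i,x0,y0,x1,y1:cv2.resize(i[y0:y1,x0:x1],(400,300),interpolation=cv2.INTER_CUBIC)
cv2.imwrite('pics/c1.png',np.vstack([np.hstack([R(b,276,150,376,225+5),R(b,60,145,180,270)]),np.hstack([R(a,185,200,285,275),R(a,260,125,350,192)])]))
d=load('t0')
print(bydepth(d,[[311,190],[346,185],[105,235],[126,164],[116,200],[325,200]]).round(3))
E
```

```text
[[ 0.553 -0.269  0.07 ]
 [ 0.566 -0.362  0.069]
 [ 0.441  0.284  0.031]
 [ 0.637  0.233  0.031]
 [ 0.54   0.263  0.013]
 [ 0.536 -0.313  0.01 ]]
```

View pics/c1.png

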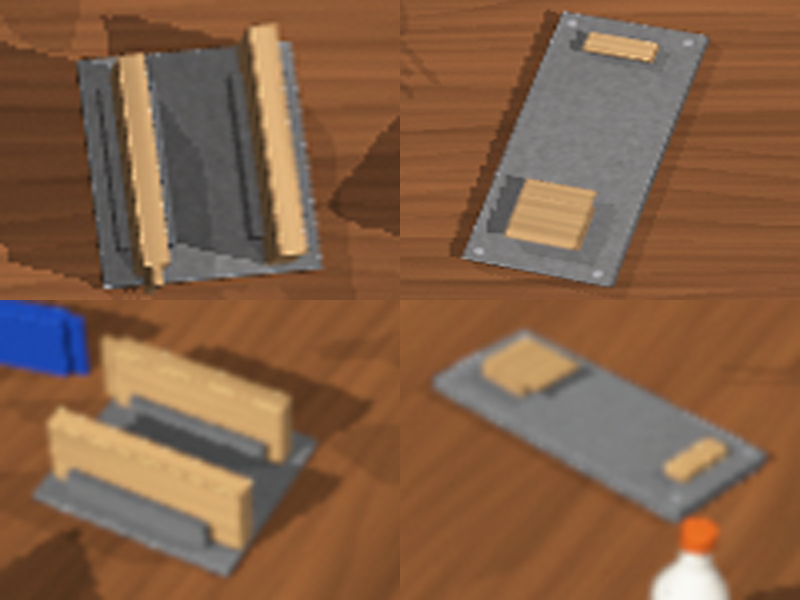

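The crop shows the tongued board in the left slot (top view around (311,190)), with its tongue at the lower end, toward the robot. The plain board is in the right slot. The sample's grooved block is at about (105,235) and its end strip at (126,164).

```bash
cat >> h.py <<'E'
def rect(d,mask,z):
    c=max(cv2.findContours(mask.astype(np.uint8),0,cv2.CHAIN_APPROX_NONE)[0],key=cv2.contourArea)[:,0]
    p=onplane(d,c,z)[:,:2]; r=cv2.minAreaRect((p*1000).astype(np.float32))
    q=cv2.boxPoints(r); e=[q[1]-q[0],q[2]-q[1]]; e=max(e,key=np.linalg.norm); e=e*np.sign(e[0])
    return np.array(r[0])/1000,sorted(r[1]),np.arctan2(e[1],e[0]),p
def win(d,x0,y0,x1,y1):
    m=np.zeros(d['depth'].shape,bool);m[y0:y1,x0:x1]=1;return m
E
python3 - <<'E'
from h import *
d=load('t0');hsv=cv2.cvtColor(d['img'],cv2.COLOR_BGR2HSV);H,S,V=[hsv[...,i].astype(int) for i in range(3)]
ys,xs=np.mgrid[0:384,0:512]
P=bydepth(d,np.stack([xs.ravel(),ys.ravel()],1)).reshape(384,512,3);Z=P[...,2]
W=lambda *a:win(d,*a)
def show(n,m,z):
    r=rect(d,m,z);print(n,r[0].round(4),np.round(r[1],1),'yaw',round(r[2],4),m.sum());return r
wood=(S>90)
L=show('left top',W(295,150,325,232)&(Z>.06),.068)
show('right top',W(330,150,360,232)&(Z>.06),.068)
show('tongue+',W(295,150,325,232)&(Z>.045)&(V>90),.068)
show('block',W(85,215,130,255)&(Z>.024)&(S>60),.033)
show('strip',W(105,155,145,175)&(Z>.02)&(S>60),.027)
grey=(S<70)&(Z<.05)
show('base',W(70,140,165,270)&((S<60)|(Z>.02)),.015)
show('rack',W(285,150,365,235)&((S<60)|(Z>.02)),.008)
p=W(295,150,325,232)&(Z>.06);print(Z[p].mean(),Z[W(85,215,130,255)&(Z>.024)].mean(),Z[W(200,300,280,330)].mean(), P[W(305,150,318,165)&(Z>.03)].shape)
E
```

```text
left top [ 0.541  -0.2706] [ 19.3 165.1] yaw 0.0903 439
right top [ 0.5623 -0.359 ] [ 20.5 164.3] yaw 0.0987 416
tongue+ [ 0.542  -0.2701] [ 20.1 163. ] yaw 0.0895 437
block [0.4445 0.2831] [65.2 66.7] yaw -0.2337 558
strip [0.6388 0.2344] [22.5 60.6] yaw 1.3129 170
base [0.524  0.2628] [135.6 300.2] yaw -0.2585 4949
rack [ 0.5602 -0.3152] [151.4 189.3] yaw 0.0905 3316
0.09960116026334342 0.04392726493210151 0.0049926247714956766 (6, 3)
```

>>> apply_moves:
  twist:
    - [0,0,0.11]
    - [0,0,0.11]
    - [0,0,0.11]
    - [0,0,0.11]
    - [0,0,0.103]
  offset:
    - [18,-55,0]
    - [18,-55,0]
    - [18,-55,0]
    - [18,-55,0]
    - [18,-55,0]
  claw: [1,1,1,1,1]
  squeeze: 25

```text
time_s: 0.72
tool_pos: [0.3636, 0.2851, 0.2053]
tcp_rot: [[-0.996, -0.094, -0.0], [-0.094, 0.996, -0.0], [0.0, -0.0, -1.0]]
force: [0.5, -0.2, 0.4]
grip_width: 0.0939
finger_force: 0.0
```

>>> apply_moves:
  twist:
    - [0,0,0]
    - [0,0,0]
    - [0,0,0]
    - [0,0,0]
    - [0,0,0]
  offset:
    - [18,-55,0]
    - [18,-55,0]
    - [18,-55,0]
    - [18,-55,0]
    - [18,-55,0]
  claw: [1,1,1,1,1]

```text
time_s: 1.35
tool_pos: [0.4536, 0.0101, 0.2055]
tcp_rot: [[-0.996, -0.09, 0.0], [-0.09, 0.996, 0.0], [-0.0, 0.0, -1.0]]
force: [-0.4, -0.5, 0.6]
grip_width: 0.094
finger_force: 0.0
```

>>> apply_moves:
  twist:
    - [0,0,0]
    - [0,0,0]
    - [0,0,0]
    - [0,0,0]
    - [0,0,0]
  offset:
    - [18,-55,0]
    - [18,-55,0]
    - [18,-55,0]
    - [18,-55,0]
    - [18,-55,0]
  claw: [1,1,1,1,1]

```text
time_s: 1.98
tool_pos: [0.5438, -0.2646, 0.2052]
tcp_rot: [[-0.996, -0.091, -0.0], [-0.091, 0.996, 0.0], [0.0, 0.0, -1.0]]
force: [0.9, 0.3, 1.2]
grip_width: 0.0942
finger_force: 0.0
```

```bash
python3 - <<'E'
from h import *
d=snap('wrist','w0');print(np.round(d['xyz'],3),np.round(d['attitude'],2).tolist())
ys,xs=np.mgrid[0:384,0:512]
P=bydepth(d,np.stack([xs.ravel(),ys.ravel()],1)).reshape(384,512,3)
m=(P[...,2]>.06)&(P[...,2]<.08)&(d['depth']>0)
n,l,st,c=cv2.connectedComponentsWithStats(m.astype(np.uint8))
for i in range(1,n):
    if st[i,4]>300: r=rect(d,l==i,.068);print(st[i],r[0].round(4),np.round(r[1],1),r[2],P[l==i][:,2].mean())
E
```

```text
[ 0.464 -0.272  0.386] [[-0.09, -0.96, -0.27], [1.0, -0.08, -0.02], [0.0, -0.27, 0.96]]
[ 27   0  32  44 609] [ 0.3908 -0.4886] [17.9 42.2] 0.39352965 0.06120337488688207
[ 247    0   29   79 1131] [ 0.3881 -0.2727] [17.6 73.7] 0.29252562 0.061291979398206166
[ 245  110   17  141 2049] [ 0.539  -0.2698] [ 18.  164.8] 0.08184042 0.0690205854922302
[   0  120   69  104 1557] [ 0.5493 -0.5275] [ 18.7 146.9] -0.654483 0.06094952629438773
[ 162  122   26  105 1828] [ 0.5373 -0.3588] [ 20.6 120.7] 0.08830009 0.06839399271402574
[295 333  30  19 447] [ 0.7509 -0.1751] [29.6 38.6] -1.4825097 0.06613070301919186
```

View pics/w0.png

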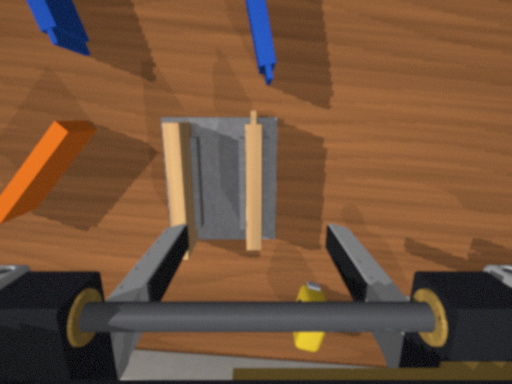

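The wrist view shows the tongued board at columns 245–262, rows 110–250, with its tongue at the top (robot side). It measures 18 x 165 mm, as it should, so I'm going down to grasp it.

>>> apply_moves:
  twist:
    - [0,0,0]
    - [0,0,0]
    - [0,0,0]
    - [0,0,0]
    - [0,0,0]
  offset:
    - [2,-5,-50]
    - [0,0,-55]
    - [0,0,-40]
    - [0,0,-22]
    - [0,0,0]
  claw: [1,1,1,1,-1]

```text
time_s: 2.65
tool_pos: [0.5444, -0.2675, 0.0369]
tcp_rot: [[-0.996, -0.09, -0.003], [-0.09, 0.996, 0.001], [0.003, 0.001, -1.0]]
force: [0.1, 0.5, 1.1]
grip_width: 0.0871
finger_force: 0.0
```

>>> apply_moves:
  twist:
    - [0,0,0]
    - [0,0,0]
    - [0,0,0]
    - [0,0,0]
    - [0,0,0]
  offset:
    - [0,0,0]
    - [0,0,0]
    - [0,0,0]
    - [0,0,0]
    - [0,0,0]
  claw: [-1,-1,-1,-1,-1]

```text
time_s: 3.28
tool_pos: [0.5454, -0.268, 0.0386]
tcp_rot: [[-0.996, -0.09, 0.0], [-0.09, 0.996, -0.0], [-0.0, -0.0, -1.0]]
force: [0.5, 0.5, 0.2]
grip_width: 0.0376
finger_force: 0.0
```

>>> apply_moves:
  twist:
    - [0,0,0]
    - [0,0,0]
    - [0,0,0]
    - [0,0,0]
    - [0,0,0]
  offset:
    - [0,0,0]
    - [0,0,0]
    - [0,0,0]
    - [0,0,0]
    - [0,0,4]
  claw: [-1,-1,-1,-1,-1]

```text
time_s: 3.9
tool_pos: [0.5452, -0.2679, 0.0423]
tcp_rot: [[-0.996, -0.09, -0.001], [-0.09, 0.996, 0.0], [0.001, 0.0, -1.0]]
force: [-0.0, -0.0, -1.5]
grip_width: 0.0174
finger_force: 25.0
```

>>> apply_moves:
  twist:
    - [0,0,0]
    - [0,0,0]
    - [0,0,0]
    - [0,0,-0.07]
    - [0,0,-0.07]
  offset:
    - [0,0,20]
    - [0,0,30]
    - [0,0,26]
    - [-3,40,0]
    - [-3,40,0]
  claw: [-1,-1,-1,-1,-1]

```text
time_s: 4.53
tool_pos: [0.5396, -0.1874, 0.1201]
tcp_rot: [[-0.999, 0.053, 0.002], [0.053, 0.999, -0.0], [-0.002, -0.0, -1.0]]
force: [0.1, 0.1, -1.4]
grip_width: 0.0177
finger_force: 25.0
```

>>> apply_moves:
  twist:
    - [0,0,-0.07]
    - [0,0,-0.07]
    - [0,0,-0.07]
    - [0,0,0]
    - [0,0,0]
  offset:
    - [-3,50,0]
    - [-3,50,0]
    - [-3,48,0]
    - [0,10,-20]
    - [0,0,-20]
  claw: [-1,-1,-1,-1,-1]

```text
time_s: 5.15
tool_pos: [0.5311, -0.0284, 0.0795]
tcp_rot: [[-0.967, 0.255, 0.002], [0.255, 0.967, 0.001], [-0.002, 0.001, -1.0]]
force: [0.2, -0.4, -1.6]
grip_width: 0.0177
finger_force: 25.0
```

>>> apply_moves:
  twist:
    - [0,0,0]
    - [0,0,0]
    - [0,0,0]
    - [0,0,0]
    - [0,0,0]
  offset:
    - [0,0,-20]
    - [0,0,-15]
    - [0,0,-7]
    - [0,0,-3]
    - [0,0,0]
  claw: [-1,-1,-1,-1,-1]

```text
time_s: 5.78
tool_pos: [0.5306, -0.0301, 0.0337]
tcp_rot: [[-0.966, 0.257, 0.0], [0.257, 0.966, -0.0], [-0.0, 0.0, -1.0]]
force: [-0.1, 0.4, -1.5]
grip_width: 0.0178
finger_force: 25.0
```

>>> apply_moves:
  twist:
    - [0,0,0]
    - [0,0,0]
    - [0,0,0]
    - [0,0,0]
    - [0,0,0]
  offset:
    - [0,0,-1.5]
    - [0,0,-1.5]
    - [0,0,-0.5]
    - [0,0,0]
    - [0,0,0]
  claw: [-1,-1,-1,-1,-1]

```text
time_s: 6.4
tool_pos: [0.5305, -0.03, 0.0303]
tcp_rot: [[-0.966, 0.257, 0.0], [0.257, 0.966, 0.0], [-0.0, 0.0, -1.0]]
force: [-1.7, -0.6, 8.1]
grip_width: 0.0182
finger_force: 25.0
```

>>> apply_moves:
  twist:
    - [0,0,0]
    - [0,0,0]
    - [0,0,0]
    - [0,0,0]
    - [0,0,0]
  offset:
    - [0,0,0]
    - [0,0,0]
    - [0,0,0]
    - [0,0,0]
    - [0,0,10]
  claw: [0.1,0.1,0.1,0.1,0.1]

```text
time_s: 7.02
tool_pos: [0.53, -0.0301, 0.0398]
tcp_rot: [[-0.966, 0.257, -0.001], [0.257, 0.966, -0.0], [0.001, -0.001, -1.0]]
force: [-0.2, 0.9, 0.5]
grip_width: 0.0517
finger_force: 0.0
```

>>> apply_moves:
  twist:
    - [0,0,0]
    - [0,0,0]
    - [0,0,0]
    - [0,0,0]
    - [0,0,0]
  offset:
    - [0,0,30]
    - [0,0,40]
    - [0,0,0]
    - [6,22,0]
    - [8,28,0]
  claw: [0.1,0.1,-1,-1,-1]

```text
time_s: 7.65
tool_pos: [0.5443, 0.0202, 0.1098]
tcp_rot: [[-0.966, 0.258, -0.0], [0.258, 0.966, -0.0], [0.0, -0.0, -1.0]]
force: [-0.2, 0.0, 0.4]
grip_width: 0.0252
finger_force: 0.0
```

>>> apply_moves:
  twist:
    - [0,0,0]
    - [0,0,0]
    - [0,0,0]
    - [0,0,0]
    - [0,0,0]
  offset:
    - [0,0,0]
    - [0,0,0]
    - [0,0,-15]
    - [0,0,-25]
    - [0,0,-15]
  claw: [-1,-1,-1,-1,-1]

```text
time_s: 8.28
tool_pos: [0.5436, 0.0193, 0.0531]
tcp_rot: [[-0.966, 0.258, -0.002], [0.258, 0.966, -0.001], [0.001, -0.001, -1.0]]
force: [0.4, 0.2, 0.1]
grip_width: 0.0007
finger_force: 0.0
```

```bash
python3 - <<'E'
from h import *
a=snap('scene','s1');b=snap('wrist','w1')
c=lambda i,x0,y0:cv2.resize(i[y0:y0+120,x0:x0+160],(400,300))
cv2.imwrite('pics/c2.png',np.hstack([c(a['img'],170,130),cv2.resize(b['img'],(400,300))]))
E
```

```text
(no output)
```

View pics/c2.png

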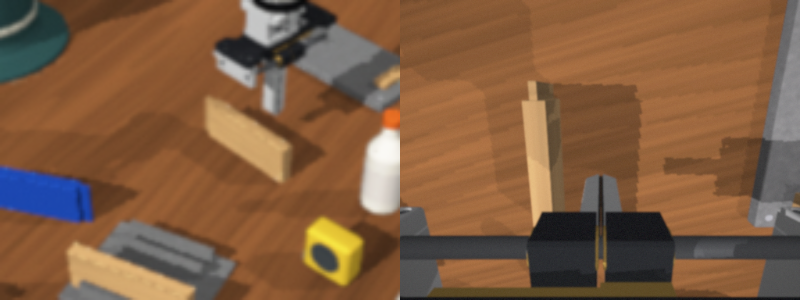

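The board stands on its edge, with the closed fingers on its +y side. Now I'll push near the top toward -y.

>>> apply_moves:
  twist:
    - [0,0,0]
    - [0,0,0]
    - [0,0,0]
    - [0,0,0]
    - [0,0,0]
  offset:
    - [-4,-14,0]
    - [-3,-10,0]
    - [-2,-8,0]
    - [-2,-8,0]
    - [-2,-8,0]
  claw: [-1,-1,-1,-1,-1]

```text
time_s: 9.0
tool_pos: [0.532, -0.0281, 0.0559]
tcp_rot: [[-0.967, 0.257, 0.001], [0.257, 0.967, 0.001], [-0.001, 0.001, -1.0]]
force: [0.5, -0.8, 0.6]
grip_width: 0.0003
finger_force: 0.0
```

>>> apply_moves:
  twist:
    - [0,0,0]
    - [0,0,0]
    - [0,0,0]
    - [0,0,0]
    - [0,0,0]
  offset:
    - [-2,-8,0]
    - [-2,-8,0]
    - [0,0,0]
    - [0,0,0]
    - [0,0,60]
  claw: [-1,-1,-1,-1,-1]

```text
time_s: 9.62
tool_pos: [0.5254, -0.0436, 0.1127]
tcp_rot: [[-0.967, 0.256, -0.007], [0.256, 0.967, -0.001], [0.006, -0.003, -1.0]]
force: [0.8, -0.0, 1.1]
grip_width: 0.0002
finger_force: 0.0
```

>>> apply_moves:
  twist:
    - [0,0,0]
    - [0,0,0]
    - [0,0,0]
    - [0,0,0]
    - [0,0,0]
  offset:
    - [0,0,60]
    - [0,0,60]
    - [0,0,0]
    - [0,0,0]
    - [0,0,0]
  claw: [1,1,1,1,1]

```text
time_s: 10.25
tool_pos: [0.5268, -0.0438, 0.2337]
tcp_rot: [[-0.966, 0.257, -0.002], [0.257, 0.966, -0.0], [0.002, -0.001, -1.0]]
force: [-0.2, -0.1, 0.9]
grip_width: 0.0471
finger_force: 0.0
```

```bash
python3 - <<'E'
from h import *
b=snap('wrist','w2');t=snap('top','t2');print(get_state()['tool_pos'])
ys,xs=np.mgrid[0:384,0:512]
for d in(b,t):
    P=bydepth(d,np.stack([xs.ravel(),ys.ravel()],1)).reshape(384,512,3)
    m=(P[...,2]>.009)&(P[...,2]<.035)&(d['depth']>0)&(abs(P[...,1]+.05)<.14)&(abs(P[...,0]-.53)<.14)
    n,l,st,c=cv2.connectedComponentsWithStats(m.astype(np.uint8))
    for i in range(1,n):
        if st[i,4]>300: r=rect(d,l==i,.018);print(st[i],r[0].round(4),np.round(r[1],1),r[2],P[l==i][:,2].mean())
cv2.imwrite('pics/c3.png',np.hstack([cv2.resize(t['img'][100:280,60:300],(400,300)),cv2.resize(b['img'],(400,300))]))
E
```

```text
[ 0.52700331 -0.04394724  0.23392816]
[ 216  111   44  115 4835] [ 0.5132 -0.0686] [ 59.2 163.2] -0.26154286 0.01839114212866263
[218 199  30  41 777] [ 0.4882 -0.0624] [ 60.  106.8] -0.25906697 0.017379774839515777
```

View pics/c3.png

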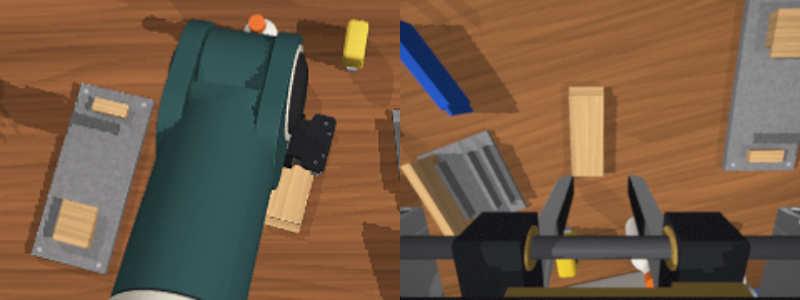

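The board lies flat: 59 x 163 mm, yaw -0.26, body centre about (0.520, -0.070), top at 18 mm. The left crop shows the sample to its left; the right crop has the board at (587,130), tongue end up. Next I'll regrasp it across its width.

>>> apply_moves:
  twist:
    - [0,0,0]
    - [0,0,0]
    - [0,0,0]
    - [0,0,0]
    - [0,0,0]
  offset:
    - [-7,-26,-30]
    - [0,0,-60]
    - [0,0,-60]
    - [0,0,-45]
    - [0,0,-20]
  claw: [1,1,1,1,1]

```text
time_s: 10.98
tool_pos: [0.5186, -0.0701, 0.0169]
tcp_rot: [[-0.966, 0.257, -0.004], [0.257, 0.966, -0.001], [0.004, -0.002, -1.0]]
force: [1.5, 0.5, 1.2]
grip_width: 0.0936
finger_force: 0.0
```

>>> apply_moves:
  twist:
    - [0,0,0]
    - [0,0,0]
    - [0,0,0]
    - [0,0,0]
    - [0,0,0]
  offset:
    - [0,0,-10]
    - [0,0,-4]
    - [0,0,0]
    - [0,0,0]
    - [0,0,0]
  claw: [1,1,1,-1,-1]

```text
time_s: 11.6
tool_pos: [0.5207, -0.0699, 0.0064]
tcp_rot: [[-0.966, 0.257, 0.001], [0.257, 0.966, 0.0], [-0.001, 0.0, -1.0]]
force: [-0.2, 0.2, -0.3]
grip_width: 0.0778
finger_force: 0.0
```

>>> apply_moves:
  twist:
    - [0,0,0]
    - [0,0,0]
    - [0,0,0]
    - [0,0,0]
    - [0,0,0]
  offset:
    - [0,0,0]
    - [0,0,0]
    - [0,0,0]
    - [0,0,0]
    - [0,0,0]
  claw: [-1,-1,-1,-1,-1]

```text
time_s: 12.22
tool_pos: [0.5205, -0.0699, 0.0061]
tcp_rot: [[-0.966, 0.257, 0.0], [0.257, 0.966, 0.0], [-0.0, 0.0, -1.0]]
force: [-1.9, 0.9, 5.5]
grip_width: 0.0603
finger_force: 25.0
```

>>> apply_moves:
  twist:
    - [0,0,0]
    - [0,0,0]
    - [0,0,0]
    - [0,0,0]
    - [0,0,0]
  offset:
    - [0,0,20]
    - [0,0,50]
    - [0,0,60]
    - [0,0,45]
    - [3,50,0]
  claw: [-1,-1,-1,-1,-1]

```text
time_s: 12.85
tool_pos: [0.5249, -0.0225, 0.1842]
tcp_rot: [[-0.965, 0.262, 0.006], [0.262, 0.965, -0.0], [-0.005, 0.001, -1.0]]
force: [1.8, 1.6, -1.7]
grip_width: 0.0597
finger_force: 25.0
```

>>> apply_moves:
  twist:
    - [0,0,0]
    - [0,0,0]
    - [0,0,0]
    - [0,0,0]
    - [0,0,0]
  offset:
    - [7,58,0]
    - [7,58,0]
    - [7,58,0]
    - [7,58,0]
    - [4,44,0]
  claw: [-1,-1,-1,-1,-1]

```text
time_s: 13.48
tool_pos: [0.555, 0.2585, 0.1805]
tcp_rot: [[-0.967, 0.256, -0.0], [0.256, 0.967, -0.0], [0.0, -0.0, -1.0]]
force: [0.1, -0.2, -1.8]
grip_width: 0.0595
finger_force: 25.0
```

```bash
python3 - <<'E'
from h import *
b=snap('wrist','w3');s=get_state();print(s['tool_pos'],s['grip_width'],s['finger_force'])
ys,xs=np.mgrid[0:384,0:512]
d=b
P=bydepth(d,np.stack([xs.ravel(),ys.ravel()],1)).reshape(384,512,3)
def comps(m,z):
    n,l,st,c=cv2.connectedComponentsWithStats(m.astype(np.uint8))
    for i in range(1,n):
        if st[i,4]>300: r=rect(d,l==i,z);print(st[i],r[0].round(4),np.round(r[1],1),r[2],P[l==i][:,2].mean())
comps((abs(P[...,2]-.033)<.007)&(d['depth']>0),.033)
comps((P[...,2]>.1)&(P[...,2]<.24)&(P[...,0]<.62)&(d['depth']>0)&(cv2.cvtColor(d['img'],cv2.COLOR_BGR2HSV)[...,1]>60),s['tool_pos'][2]+.012)
E
```

```text
[0.55426297 0.26455116 0.18006674] 0.0598909557069206 25.001616775989532
[ 227   47   58   54 3009] [0.4341 0.2884] [52.7 60.2] 1.3102852 0.03410436004299086
[  195   101   121   201 19658] [0.5319 0.262 ] [ 80.3 131. ] -0.26070505 0.19306932263589352
```

View pics/w3.png

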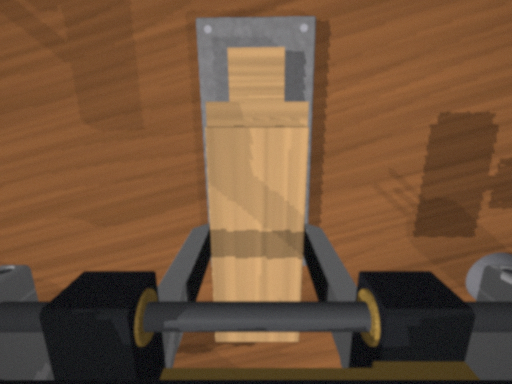

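>>> apply_moves:
  twist:
    - [-0.022,-0.084,0]
    - [-0.022,-0.084,0]
    - [-0.022,-0.084,0]
    - [0,0,0]
    - [0,0,0]
  offset:
    - [13,-8,0]
    - [13,-7,0]
    - [0,0,-40]
    - [0,0,-50]
    - [0,0,-25]
  claw: [-1,-1,-1,-1,-1]

```text
time_s: 14.15
tool_pos: [0.5799, 0.2404, 0.0633]
tcp_rot: [[-0.935, 0.256, 0.247], [0.247, 0.967, -0.067], [-0.256, -0.002, -0.967]]
force: [0.4, -0.6, -0.0]
grip_width: 0.06
finger_force: 25.0
```

>>> apply_moves:
  twist:
    - [0,0,0]
    - [0,0,0]
    - [0,0,0]
    - [0,0,0]
    - [0,0,0]
  offset:
    - [0,0,-7]
    - [0,0,0]
    - [0,0,0]
    - [0,0,0]
    - [0,0,0]
  claw: [-1,-1,-1,-1,-1]

```text
time_s: 14.78
tool_pos: [0.5816, 0.2412, 0.0594]
tcp_rot: [[-0.934, 0.257, 0.25], [0.248, 0.966, -0.065], [-0.258, 0.002, -0.966]]
force: [0.9, 0.0, -0.7]
grip_width: 0.0595
finger_force: 25.0
```

>>> apply_moves:
  twist:
    - [0,0,0]
    - [0,0,0]
    - [0,0,0]
    - [0,0,0]
    - [0,0,0]
  offset:
    - [-1,8,0]
    - [0,0,-8]
    - [0,0,-6]
    - [0,0,0]
    - [0,0,0]
  claw: [-1,-1,-1,-1,-1]

```text
time_s: 15.4
tool_pos: [0.5805, 0.2488, 0.0449]
tcp_rot: [[-0.934, 0.257, 0.249], [0.249, 0.966, -0.066], [-0.258, 0.001, -0.966]]
force: [0.2, 0.5, -0.4]
grip_width: 0.0599
finger_force: 25.0
```

```bash
python3 - <<'E'
from h import *
a=snap('scene','s3');b=snap('wrist','w4');s=get_state();print(s['tool_pos'],s['force'])
c=lambda i,x0,y0:cv2.resize(i[y0:y0+75,x0:x0+100],(400,300),interpolation=cv2.INTER_CUBIC)
cv2.imwrite('pics/c4.png',np.hstack([c(a['img'],255,110),cv2.resize(b['img'],(400,300))]))
E
```

```text
[0.58055155 0.24895693 0.0451042 ] [-0.13451654  0.25879147 -0.9171975 ]
```

View pics/c4.png

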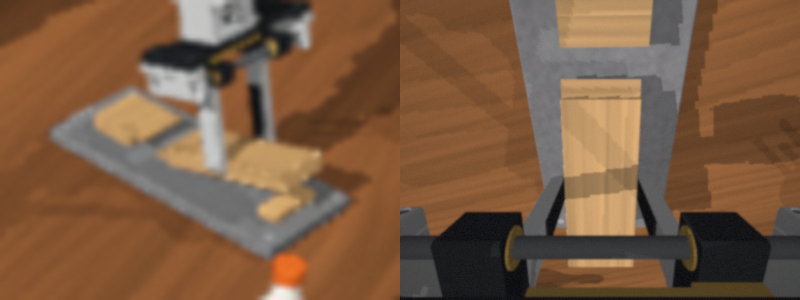

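The board is tilted with its tongue low, in front of the grooved block. In the wrist crop the block's face is at row 45 and the tongue tip at row 80. I'll check the lateral alignment numerically.

```bash
python3 - <<'E'
from h import *
d=load('w4');ys,xs=np.mgrid[0:384,0:512]
P=bydepth(d,np.stack([xs.ravel(),ys.ravel()],1)).reshape(384,512,3)
S=cv2.cvtColor(d['img'],cv2.COLOR_BGR2HSV)[...,1]
y=-.26;ex=np.array([np.cos(y),np.sin(y)]);ey=np.array([-ex[1],ex[0]]);O=np.array([.5505,.2574])
Q=P[...,:2]-O;X=Q@ex*1000;Y=Q@ey*1000;Z=P[...,2]*1000
for r in range(5,225,10):
    m=(Z[r]>(29 if r<62 else 21))&(Z[r]<90)&(xs[r]>190)&(xs[r]<340)
    if m.sum()>20:
        c=xs[r][m];print(r,c.min(),c.max(),'Y',Y[r,c.max()-1].round(1),Y[r,c.min()+1].round(1),'X',np.median(X[r][m]).round(1),'Z',np.median(Z[r][m]).round(1))
E
```

```text
5 199 322 Y 29.7 -28.5 X -102.3 Z 34.1
15 200 321 Y 29.8 -28.6 X -98.2 Z 34.1
25 201 320 Y 29.9 -28.6 X -94.0 Z 34.1
35 202 319 Y 29.7 -28.6 X -89.7 Z 34.1
45 203 319 Y 30.4 -28.6 X -85.2 Z 34.0
55 204 318 Y 30.3 -28.4 X -80.6 Z 34.0
105 205 307 Y 27.1 -30.9 X -54.2 Z 29.9
115 206 307 Y 27.3 -30.9 X -48.8 Z 31.3
125 206 306 Y 27.5 -31.2 X -43.2 Z 32.8
135 206 307 Y 27.1 -1.5 X -39.5 Z 40.0
145 206 307 Y 27.2 -30.6 X -34.0 Z 41.5
155 206 306 Y 27.0 -30.8 X -28.3 Z 42.9
165 207 306 Y 27.2 -30.7 X -22.5 Z 44.3
175 207 306 Y 27.5 -30.9 X -16.8 Z 46.0
185 208 305 Y 27.2 -30.5 X -10.8 Z 47.6
195 208 305 Y 27.2 -30.8 X -4.7 Z 49.2
205 209 304 Y 26.9 -30.6 X 1.4 Z 51.1
215 209 304 Y 27.2 -30.7 X 7.8 Z 52.5
```

>>> apply_moves:
  twist:
    - [0,0,0]
    - [0,0,0]
    - [0,0,0]
    - [0,0,0]
    - [0,0,0]
  offset:
    - [0,0,-2]
    - [0,0,-1]
    - [0,0,-1]
    - [0,0,0]
    - [0,0,0]
  claw: [-1,-1,-1,-1,-1]

```text
time_s: 16.12
tool_pos: [0.5804, 0.249, 0.0409]
tcp_rot: [[-0.934, 0.257, 0.249], [0.248, 0.966, -0.065], [-0.258, 0.001, -0.966]]
force: [-0.1, -0.7, 0.3]
grip_width: 0.0596
finger_force: 25.0
```

>>> apply_moves:
  twist:
    - [0,0,0]
    - [0,0,0]
    - [0,0,0]
    - [0,0,0]
    - [0,0,0]
  offset:
    - [0.6,2.4,0]
    - [0,0,-1]
    - [0,0,-1]
    - [0,0,0]
    - [0,0,0]
  claw: [-1,-1,-1,-1,-1]

```text
time_s: 16.75
tool_pos: [0.5812, 0.2515, 0.0391]
tcp_rot: [[-0.934, 0.257, 0.249], [0.248, 0.966, -0.065], [-0.258, 0.001, -0.966]]
force: [0.6, 1.2, 1.2]
grip_width: 0.06
finger_force: 25.0
```

>>> apply_moves:
  twist:
    - [0,0,0]
    - [0,0,0]
    - [0,0,0]
    - [0,0,0]
    - [0,0,0]
  offset:
    - [0,0,-1]
    - [0,0,0]
    - [0,0,0]
    - [0,0,0]
    - [0,0,0]
  claw: [-1,-1,-1,-1,-1]

```text
time_s: 17.38
tool_pos: [0.5811, 0.2514, 0.038]
tcp_rot: [[-0.934, 0.257, 0.249], [0.248, 0.966, -0.065], [-0.258, 0.001, -0.966]]
force: [3.3, -0.2, 3.6]
grip_width: 0.0599
finger_force: 25.0
```

>>> apply_moves:
  twist:
    - [0,0,0]
    - [0,0,0]
    - [0,0,0]
    - [0,0,0]
    - [0,0,0]
  offset:
    - [0,0,1.5]
    - [-8.7,2.3,0]
    - [-8.7,2.3,0]
    - [-5.8,1.5,0]
    - [0,0,0]
  claw: [-1,-1,-1,-1,-1]

```text
time_s: 18.0
tool_pos: [0.5572, 0.2579, 0.0394]
tcp_rot: [[-0.934, 0.256, 0.249], [0.247, 0.967, -0.065], [-0.257, 0.001, -0.966]]
force: [0.6, 0.7, -1.1]
grip_width: 0.0597
finger_force: 25.0
```

>>> apply_moves:
  twist:
    - [0,0,0]
    - [0,0,0]
    - [0,0,0]
    - [0,0,0]
    - [0,0,0]
  offset:
    - [-1.9,0.5,0]
    - [-1,0.3,0]
    - [-1,0.3,0]
    - [0,0,0]
    - [0,0,0]
  claw: [-1,-1,-1,-1,-1]

```text
time_s: 18.62
tool_pos: [0.554, 0.2586, 0.0394]
tcp_rot: [[-0.934, 0.257, 0.249], [0.248, 0.966, -0.065], [-0.258, 0.001, -0.966]]
force: [-0.6, 0.5, -2.0]
grip_width: 0.0596
finger_force: 25.0
```

>>> apply_moves:
  twist:
    - [0,0,0]
    - [0,0,0]
    - [0,0,0]
    - [0,0,0]
    - [0,0,0]
  offset:
    - [-1,0.3,0]
    - [0,0,0]
    - [-1,0.3,0]
    - [0,0,0]
    - [0,0,0]
  claw: [-1,-1,-1,-1,-1]

```text
time_s: 19.25
tool_pos: [0.5519, 0.2592, 0.0394]
tcp_rot: [[-0.934, 0.257, 0.249], [0.248, 0.966, -0.065], [-0.258, 0.001, -0.966]]
force: [-0.5, -0.5, -0.9]
grip_width: 0.0597
finger_force: 25.0
```

>>> apply_moves:
  twist:
    - [0,0,0]
    - [0,0,0]
    - [0,0,0]
    - [0,0,0]
    - [0,0,0]
  offset:
    - [-1,0.3,0]
    - [0,0,0]
    - [0,0,0]
    - [0,0,0]
    - [0,0,0]
  claw: [-1,-1,-1,-1,-1]

```text
time_s: 19.88
tool_pos: [0.5509, 0.2595, 0.0394]
tcp_rot: [[-0.934, 0.257, 0.249], [0.248, 0.966, -0.065], [-0.258, 0.001, -0.966]]
force: [0.0, -0.1, 0.3]
grip_width: 0.0598
finger_force: 25.0
```

>>> apply_moves:
  twist:
    - [0,0,0]
    - [0,0,0]
    - [0,0,0]
    - [0,0,0]
    - [0,0,0]
  offset:
    - [-1,0.3,0]
    - [0,0,0]
    - [0,0,0]
    - [0,0,0]
    - [0,0,0]
  claw: [-1,-1,-1,-1,-1]

```text
time_s: 20.5
tool_pos: [0.5499, 0.2598, 0.0394]
tcp_rot: [[-0.934, 0.257, 0.249], [0.248, 0.966, -0.065], [-0.258, 0.001, -0.966]]
force: [0.0, -0.4, -0.5]
grip_width: 0.0597
finger_force: 25.0
```

>>> apply_moves:
  twist:
    - [0,0,0]
    - [0,0,0]
    - [0,0,0]
    - [0,0,0]
    - [0,0,0]
  offset:
    - [-1,0.3,0]
    - [0,0,0]
    - [0,0,0]
    - [0,0,0]
    - [0,0,0]
  claw: [-1,-1,-1,-1,-1]

```text
time_s: 21.12
tool_pos: [0.5489, 0.2601, 0.0394]
tcp_rot: [[-0.934, 0.257, 0.249], [0.248, 0.966, -0.065], [-0.258, 0.001, -0.966]]
force: [-0.0, 1.1, -1.8]
grip_width: 0.0594
finger_force: 25.0
```

```bash
python3 - <<'E'
from h import *
d=snap('wrist','w5');s=get_state();print(s['tool_pos'],s['force'])
ys,xs=np.mgrid[0:384,0:512]
P=bydepth(d,np.stack([xs.ravel(),ys.ravel()],1)).reshape(384,512,3)
y=-.26;ex=np.array([np.cos(y),np.sin(y)]);ey=np.array([-ex[1],ex[0]]);O=np.array([.5505,.2574])
Q=P[...,:2]-O;X=Q@ex*1000;Z=P[...,2]*1000
for r in range(50,150,3): print(r,X[r,[230,260,290]].round(1),Z[r,[230,260,290]].round(1))
cv2.imwrite('pics/w5c.png',cv2.resize(d['img'][20:200,150:370],(660,540),interpolation=cv2.INTER_CUBIC))
E
```

```text
[0.54894146 0.26007609 0.03942914] [-0.1400333   0.28134611 -1.24577339]
50 [-116.7 -116.7 -116.7] [33.9 34.7 34.4]
53 [-115.3 -115.3 -115.3] [33.  33.4 34.3]
56 [-114.1 -114.  -114. ] [34.5 34.5 34.9]
59 [-112.7 -112.7 -112.7] [34.7 34.9 35. ]
62 [-111.3 -111.3 -111.2] [33.9 34.6 33.9]
65 [-109.8 -109.9 -109.8] [33.5 34.6 33.4]
68 [-108.4 -108.5 -108.3] [33.1 34.2 33.3]
71 [-107.2 -106.9 -107. ] [35.5 33.5 34.1]
74 [-105.6 -105.5 -105.5] [34.3 33.5 33.4]
77 [-104.  -104.3 -104. ] [33.2 35.1 33.1]
80 [-102.8 -102.4 -102.8] [34.8 32.7 35. ]
83 [-101.2 -101.1 -101. ] [34.2 33.7 33. ]
86 [-99.6 -99.7 -99.5] [33.5 34.2 33.5]
89 [-98.3 -98.1 -98. ] [34.7 33.8 33.4]
92 [-96.5 -96.6 -96.6] [33.1 34.  34.4]
95 [-94.8 -95.  -95.1] [32.6 33.9 34.3]
98 [-93.7 -93.6 -93.7] [34.5 34.3 34.9]
101 [-92.2 -92.1 -92.1] [35.  34.7 34.8]
104 [-90.5 -90.2 -90.2] [34.6 33.2 33.5]
107 [-88.7 -88.7 -89. ] [33.9 33.8 35.1]
110 [ -87.3 -125.6  -87.1] [ 34.6 193.5  34.1]
113 [-85.5 -85.6 -85.6] [34.2 34.6 34.9]
116 [-83.7 -84.  -83.9] [33.7 34.9 34.6]
119 [-82.2 -82.  -82. ] [34.1 33.5 33.9]
122 [-80.5 -80.3 -80.3] [34.  33.8 33.9]
125 [-78.6 -78.7 -76.8] [33.7 33.9 27.8]
128 [-77.2 -76.7 -76.9] [34.6 33.2 34. ]
131 [-75.3 -75.4 -75.3] [34.1 34.5 34.4]
134 [-73.4 -74.1 -73.7] [33.7 36.  35. ]
137 [-72.  -72.1 -72.1] [35.  35.4 35.5]
140 [-70.1 -70.6 -70.3] [34.8 36.4 35.6]
143 [-68.6 -69.  -68.7] [35.6 36.7 36.1]
146 [-67.1 -66.8 -67.3] [36.4 35.8 37.3]
149 [-65.1 -65.5 -65.4] [36.  37.3 37. ]
```

View pics/w5c.png

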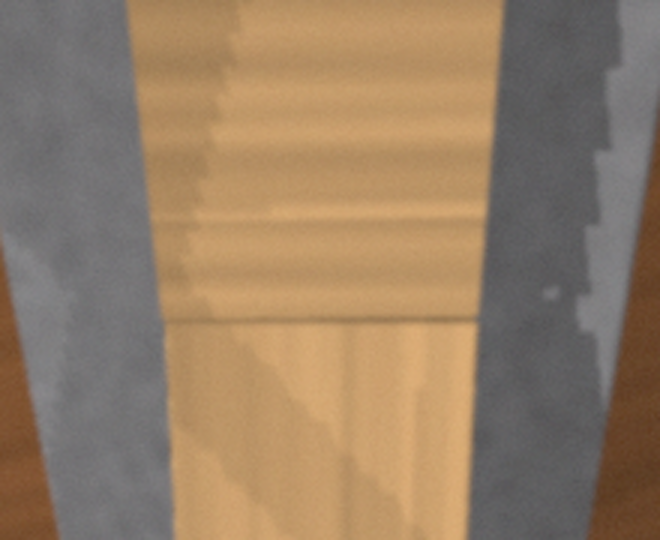

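The crop shows the tongue hidden under the lip, the shoulder line at the lip edge and the sides in line (seam at crop row 320, columns 165–475). I'll back off 2 mm and then rotate the board down.

>>> apply_moves:
  twist:
    - [0,0,0]
    - [0,0,0]
    - [0.017,0.063,0]
    - [0,0,0]
    - [0,0,0]
  offset:
    - [1.9,-0.5,0]
    - [0,0,0]
    - [-0.2,0,-4.6]
    - [0,0,0]
    - [0,0,0]
  claw: [-1,-1,-1,-1,-1]

```text
time_s: 21.8
tool_pos: [0.5506, 0.2594, 0.0348]
tcp_rot: [[-0.948, 0.257, 0.189], [0.252, 0.966, -0.049], [-0.195, 0.001, -0.981]]
force: [0.6, 0.2, -1.6]
grip_width: 0.06
finger_force: 25.0
```

>>> apply_moves:
  twist:
    - [0.017,0.063,0]
    - [0,0,0]
    - [0,0,0]
    - [0,0,0]
    - [0,0,0]
  offset:
    - [-0.2,0,-4.8]
    - [0,0,0]
    - [0,0,0]
    - [0,0,0]
    - [0,0,0]
  claw: [-1,-1,-1,-1,-1]

```text
time_s: 22.42
tool_pos: [0.5502, 0.2599, 0.0301]
tcp_rot: [[-0.958, 0.256, 0.126], [0.254, 0.967, -0.032], [-0.13, 0.001, -0.991]]
force: [0.2, -0.1, -1.3]
grip_width: 0.0599
finger_force: 25.0
```

>>> apply_moves:
  twist:
    - [0.017,0.063,0]
    - [0,0,0]
    - [0,0,0]
    - [0,0,0]
    - [0,0,0]
  offset:
    - [-0.2,0,-4.8]
    - [0,0,0]
    - [0,0,0]
    - [0,0,0]
    - [0,0,0]
  claw: [-1,-1,-1,-1,-1]

```text
time_s: 23.05
tool_pos: [0.55, 0.2599, 0.0253]
tcp_rot: [[-0.964, 0.257, 0.063], [0.256, 0.967, -0.015], [-0.065, 0.002, -0.998]]
force: [-0.9, -0.0, -1.3]
grip_width: 0.0593
finger_force: 25.0
```

>>> apply_moves:
  twist:
    - [0.011,0.043,0]
    - [0,0,0]
    - [0,0,0]
    - [0,0,0]
    - [0,0,0]
  offset:
    - [-0.2,0,-3.3]
    - [0,0,0]
    - [0,0,0]
    - [0,0,0]
    - [0,0,0]
  claw: [-1,-1,-1,-1,-1]

```text
time_s: 23.68
tool_pos: [0.5499, 0.2598, 0.022]
tcp_rot: [[-0.966, 0.257, 0.02], [0.257, 0.966, -0.004], [-0.021, 0.001, -1.0]]
force: [1.0, 0.1, -1.5]
grip_width: 0.0595
finger_force: 25.0
```

>>> apply_moves:
  twist:
    - [0.005,0.02,0]
    - [0,0,0]
    - [0,0,0]
    - [0,0,0]
    - [0,0,0]
  offset:
    - [0,0,-1.5]
    - [0,0,-0.5]
    - [0,0,0]
    - [0,0,0]
    - [0,0,0]
  claw: [-1,-1,-1,-1,-1]

```text
time_s: 24.3
tool_pos: [0.5499, 0.26, 0.0209]
tcp_rot: [[-0.966, 0.257, -0.001], [0.257, 0.966, 0.002], [0.001, 0.002, -1.0]]
force: [-8.9, -0.4, 18.4]
grip_width: 0.0598
finger_force: 25.0
```

>>> apply_moves:
  twist:
    - [0,0,0]
    - [0,0,0]
    - [0,0,0]
    - [0,0,0]
    - [0,0,0]
  offset:
    - [0,0,0.9]
    - [0,0,0]
    - [0,0,0]
    - [0,0,0]
    - [0,0,0]
  claw: [-1,-1,0.8,0.8,0.8]

```text
time_s: 24.92
tool_pos: [0.55, 0.2595, 0.0207]
tcp_rot: [[-0.966, 0.257, -0.0], [0.257, 0.966, 0.001], [0.0, 0.001, -1.0]]
force: [0.3, -0.2, 0.3]
grip_width: 0.084
finger_force: 0.0
```

>>> apply_moves:
  twist:
    - [0,0,0]
    - [0,0,0]
    - [0,0,0]
    - [0,0,0]
    - [0,0,0]
  offset:
    - [0,0,0]
    - [0,0,10]
    - [0,0,40]
    - [0,0,60]
    - [0,0,60]
  claw: [0.8,0.8,0.8,0.8,0.8]

```text
time_s: 25.55
tool_pos: [0.5498, 0.2594, 0.1934]
tcp_rot: [[-0.966, 0.257, 0.0], [0.257, 0.966, 0.001], [0.0, 0.001, -1.0]]
force: [0.2, 1.1, 0.1]
grip_width: 0.0845
finger_force: 0.0
```

>>> apply_moves:
  twist:
    - [0,0,0]
    - [0,0,0]
    - [0,0,0]
    - [0,0,0]
    - [0,0,0]
  offset:
    - [-20,-60,0]
    - [-20,-60,0]
    - [-20,-60,0]
    - [-20,-60,0]
    - [0,-60,0]
  claw: [0.8,0.8,0.8,0.8,0.8]

```text
time_s: 26.18
tool_pos: [0.4698, -0.0391, 0.1918]
tcp_rot: [[-0.966, 0.257, 0.001], [0.257, 0.966, 0.002], [-0.0, 0.003, -1.0]]
force: [2.1, 0.2, 0.1]
grip_width: 0.0843
finger_force: 0.0
```

```bash
python3 - <<'E'
from h import *
d=snap('top','t6');a=snap('scene','s6');s=get_state();print(s['tool_pos'],s['force'])
for f,c in((d,(60,140,180,270)),):
    ys,xs=np.mgrid[0:384,0:512]
    P=bydepth(f,np.stack([xs.ravel(),ys.ravel()],1)).reshape(384,512,3)
    y=-.26;ex=np.array([np.cos(y),np.sin(y)]);ey=np.array([-ex[1],ex[0]]);O=np.array([.5505,.2574])
    Q=P[...,:2]-O;X=Q@ex*1000;Y=Q@ey*1000;Z=P[...,2]*1000
    for x in range(-110,100,10):
        m=(abs(X-x)<4)&(abs(Y)<26)&(Z<60);w=(abs(X-x)<5)&(abs(Y)<60)&(Z>24)&(Z<60)
        print(x,np.median(Z[m]).round(1), Y[w].min().round(1) if w.any() else '',Y[w].max().round(1) if w.any() else '')
R=lambda i,x0,y0,x1,y1:cv2.resize(i[y0:y1,x0:x1],(400,500),interpolation=cv2.INTER_CUBIC)
cv2.imwrite('pics/c6.png',np.hstack([R(d['img'],70,145,170,270),R(a['img'],260,120,350,195)]))
E
```

```text
[ 0.47039234 -0.04324655  0.19195742] [0.03613385 1.38211051 0.17096137]
-110 31.2 -32.2 28.8
-100 31.9 -32.8 31.1
-90 32.2 -30.8 30.1
-80 32.9 -31.8 30.4
-70 33.1 -31.8 28.7
-60 32.9 -29.9 30.7
-50 32.1 -29.6 29.7
-40 32.8 -29.9 31.0
-30 32.4 -30.1 27.6
-20 33.4 -29.6 29.7
-10 32.4 -30.0 30.4
0 33.5 -29.3 28.7
10 32.7 -30.2 29.5
20 33.1 -30.0 29.1
30 33.0 -30.6 27.5
40 32.8 -30.1 29.7
50 33.0 -29.6 28.5
60 33.5 -30.7 29.0
70 32.6 -30.7 29.8
80 28.1 -28.6 29.8
90 26.7 -28.4 28.8
```

View pics/c6.png

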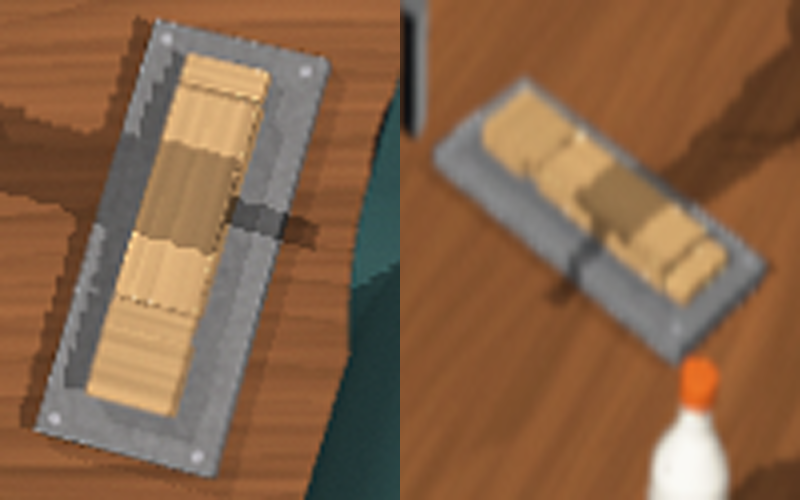

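The board lies flat with its top at 33 mm along its whole length. It is in line with the fixed board and sits between the lip and the strip (left crop, rows 70–310).

```bash
python3 -c "
from rig import *
print(job_done())"
```

```text
the job is handed in; nothing more can be done
None
```

The tongued board was laid flat on the bench and let go, then fitted into the flooring sample, where the last pictures show it flat and in line with the fixed board. I handed the job in at about 26 s of the 69 s allowed; no verdict came back.

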